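# Set the kiln-shelf height gauge to the ware and lock its cam arms

## Task

One piece for the next kiln shelf stands on the bench at the free end of the height gauge's blade: the mug, the test tile or the bowl. Take the gauge head from above by its two cam arms without shutting them yet, raise it to the lowest of the three rings on the bar (post lengths 50, 75 and 100 mm) that puts the blade higher than that piece, with the sleeve's lower edge at the ring, and while holding it there squeeze both cam arms fully shut. Leave the mug, tile and bowl where they stand; the program finishes holding: still gripping the head by its shut cam arms at the ring, nothing let go.

Things in the scene. Friction and masses are not known exactly. Their poses are not given: they have to be found in the camera images.
- gauge: height gauge, fixed on the bench: dark foot 116 x 92 x 12 mm, upright flat steel bar 16 x 10 mm, 125 mm tall, and a head that slides on the bar. Origin on the bench under the bar's axis; z up; x = the way the blade points; y = the line on which the two cam arms face each other. Black rings round the bar, upper edges 26, 51 and 76 mm above the bench (hidden in the sleeve at first)
- gauge_head (a joint): height of the sliding head, m: 0 = down on the foot, where it rests at the start, up to 0.068. At the rings: 50 mm post = 0.010, 75 mm post = 0.035, 100 mm post = 0.060. It weighs about 0.25 kg and drops when let go unless the cam arms are shut. Aluminium sleeve 22 (x) x 16 (y) x 115 mm, its top 131 mm above the bench at 0
- sleeve_lip (a point): centre of the sleeve's lower edge, 16 mm above the bench at the start; level with a ring's upper edge (26, 51 or 76 mm) when set to it. Axes as the gauge's, moves with the head
- gauge_grip (a point): on the head's axis midway between the rubber-sleeved upper ends of the cam arms, 86 mm above the sleeve's lower edge, 29 mm below the head's top; moves with the head, axes as the gauge's. Grip here from above, fingers closing along y, a pad on each sleeved end. Width over the two ends: 67 mm with both arms at 0.30 rad, 57 mm at 0.20, 45 mm at 0.10, 34 mm shut
- cam_near (a joint): dark steel cam arm on the head's +y side, 15 mm wide, 56 mm from its pin up to a rubber-sleeved end 9 mm thick; rad: 0 = shut against the sleeve, 0.32 = fully out; starts at 0.2 to 0.3. Stiff pin, light spring: about 10 N at its end turns it, 3 N stays on the pads, enough to lift the head. Below 0.15 its cam bears on the bar: 20 to 28 N for 1 to 2 s shuts it; the head may creep 1 to 2 mm
- cam_far (a joint): the same cam arm on the head's -y side, values alike
- blade_tip (a point): underside of the free end of the head's steel blade (14 mm wide, 6 mm thick), 95 mm from the bar's axis along x and 24 mm above the sleeve's lower edge, so 50, 75 or 100 mm above the bench at the rings. This time's piece stands with its middle 65 to 90 mm beyond it
- mug: pale bisque mug, 70 mm across, 98 mm over its handle, 90 mm tall (needs the 100 mm ring); origin: middle of its outline on the bench. At the blade, or elsewhere on the bench if not this time's piece (then over 0.15 m from the blade)
- tile: upright L-shaped glaze test tile, 36 x 38 mm foot, 70 mm tall (needs the 75 mm ring); origin: middle of its foot on the bench; at the blade or elsewhere
- bowl: small round bisque bowl, 100 mm across, 46 mm tall (needs the 50 mm ring); origin: middle of its foot on the bench; at the blade or elsewhere
Mind the look-alikes: they are no part of the job. Leave any turquoise look-alike of the tile alone.

How it is judged:
By the outcome, as a careful person would: the job done as asked, in the order asked, and still so for the second after the job is handed in, while the arm keeps its last pose, push and grip.
It also fails if it takes over 35 s, if anything falls off the work surface, if the arm or the gripper's body presses on something with over 40 N, if the wrist force passes 120 N, or if a joint passes its speed limit or range.

## Robot

A 6-joint arm with a two-finger parallel gripper is mounted at the origin on a cart in front of the work surface, level with it; the furniture and walls round the work are solid. World frame = base frame: x ahead of the robot, y to its left, z up, the work surface at z = 0. Lengths are in m, angles in rad, forces in N, time in s.
With the tool pointing down it reaches from about 0.35 to 0.875 m from the base axis. Payload 15.5 kg.
Tool frame: the origin (TCP) lies between the finger pads, 19 mm behind the fingertips; this is the grasp point; z points along the fingers, y is the line along which they close (so a half turn about z gives the same grasp; the last joint's range is limited). The gripper opens to 85 mm and grips with 20 to 120 N. Pads are 22 mm wide; open, the fingers measure 114 mm over their backs; the gripper's body (76 mm by 85 mm) begins 54 mm behind the grasp point. The pads swing forward as they close: fully open they stand 13 mm farther back than shut.
Start: joints at [1.028, 0.494, 1.345, -0, 1.302, -0.096], TCP at [0.27, 0.564, 0.25] pointing down, gripper open.
Joint ranges: [-2.91, 2.91], [-0.82, 2.16], [0.22, 2.67], [-1.22, 4.37], [0.12, 2.79], [-3.08, 3.08]. Speed limits (rad/s): [1.89, 1.89, 2.57, 3.01, 3.01, 3.01].

## Interface

Orientations are given as a 3x3 rotation matrix whose columns are the frame's x, y, z axes.
In Python, from station import manip, eyes, close_job gives the robot as it stands.
- The arm moves only by the shell command python3 -m jog 'ROWS' [FORCE]. ROWS is JSON, a list that holds one entry, the list of rows, each a list of 7 numbers: the shift along the world's x, y, z in cm, then the turn, a rotation vector about the world's x, y, z in degrees, then the closure, from 0 (fully open) to 1 (shut). A call has 1 to 5 rows; each row is the pose to reach, as a shift and turn from the pose commanded when the call began; what a row does not reach only later rows make up. A row lasts 1/8 s, in which the tool goes at most 62.5 mm and 10.7 degrees, less where a joint would pass 70% of its speed; a pose out of reach is approached as far as the arm can. A call with a gripper value outside its range is refused whole. The fingers move at their own pace and stop on an object; FORCE is the grip in N (left out, the last holds). Time passes only in rows, so rows that repeat a pose let the fingers close. It gives the time, the measured TCP pose, the force, the opening and the grip force at its end, in the units of the state.
- manip.sense(): the state, without advancing time (a new reading comes with each control period).
- eyes.grab_frame(name): name is "scene" or "top" or "wrist"; returns a dict with "img" (400x640x3 uint8, red, green, blue), "K" (3x3 intrinsics, pixels), "k1" (the pictures are not rectified: a ray, as slopes to the right and down, at radius r is drawn at 1 + k1 r^2 times it, then the intrinsics apply), "T" (4x4, takes a point from camera to world coordinates). Camera axes: x right, y down, z forward; pixel columns grow to the right and rows downward; lengths in m; the calibration is good to about 2 mm. A picture is of the moment at which its call begins. There is no depth.
- close_job(): hands the job in; it is judged then, once.
The state is a dict: "t": time; "q": joint angles; "joint_velocities": joint speeds; "tau": joint torques, N m; "ee_pos": TCP position; "ee_rot": TCP orientation; "wrist_force": force on the tool from outside, world axes, zero at the start; "wrist_torque": the same for the moment, N m; "width": opening from 0.0 (shut) to 1.0 (fully open); "grip_force": force on a finger pad.
Only numpy, scipy, OpenCV 4.12 (cv2) and the standard library are available. Lean on these libraries where they do the work, as an engineer would, in place of code of your own. Each camera call takes 0.05 s, during which the arm holds its last target. There are 200 camera calls.

## Working session

There is one attempt and no reset: what is moved stays moved. The work goes in short steps, Python scripts to look and compute and a shell command to move; the robot and the scene stay as the last step left them, time stands still between calls to the robot, and variables do not carry over. Pictures are saved under pics/ and viewed, at most 10 in all, crops included, and the job is handed in when it is done.

```bash
mkdir -p pics
cat > h.py <<'E'
import numpy as np, cv2
from station import manip, eyes, close_job
def grab(n,f=None):
    d=eyes.grab_frame(n)
    if f: cv2.imwrite('pics/'+f,d['img'][:,:,::-1])
    return d
def ray(d,u,v):
    K=d['K'];p=np.array([(u-K[0,2])/K[0,0],(v-K[1,2])/K[1,1]])
    q=p.copy()
    for _ in range(30): q=p/(1+d['k1']*(q@q))
    T=d['T'];r=T[:3,:3]@np.array([q[0],q[1],1]);return T[:3,3],r/np.linalg.norm(r)
def plane(d,u,v,z):
    o,r=ray(d,u,v);return o+r*(z-o[2])/r[2]
def proj(d,P):
    T=d['T'];c=T[:3,:3].T@(np.array(P)-T[:3,3]);s=c[:2]/c[2];s=s*(1+d['k1']*(s@s))
    return d['K'][0,0]*s[0]+d['K'][0,2],d['K'][1,1]*s[1]+d['K'][1,2]
E
python3 - <<'E'
from h import *
a=grab('scene','s1.png');b=grab('top','t1.png')
for d in(a,b): print(d['T'].round(3).tolist(),d['K'].round(1).tolist(),d['k1'])
s=manip.sense();print(s['ee_pos'],np.round(s['ee_rot'],3),s['t'],s['width'])
E
```

```text
[[0.793, -0.329, 0.512, 0.049], [-0.608, -0.459, 0.647, -0.651], [0.022, -0.825, -0.564, 0.684], [0.0, 0.0, 0.0, 1.0]] [[486.8, 0.0, 319.3], [0.0, 486.8, 198.7], [0.0, 0.0, 1.0]] -0.09246832116280695
[[-0.012, -0.987, 0.159, 0.438], [-0.999, 0.018, 0.037, -0.018], [-0.039, -0.158, -0.987, 0.906], [0.0, 0.0, 0.0, 1.0]] [[369.2, 0.0, 316.3], [0.0, 369.2, 203.0], [0.0, 0.0, 1.0]] -0.07763141811900963
[0.26986845 0.56340376 0.24944735] [[-0.902  0.432 -0.001]
 [ 0.432  0.902 -0.001]
 [ 0.    -0.001 -1.   ]] 0.1 1.0005633690376254
```

View pics/s1.png

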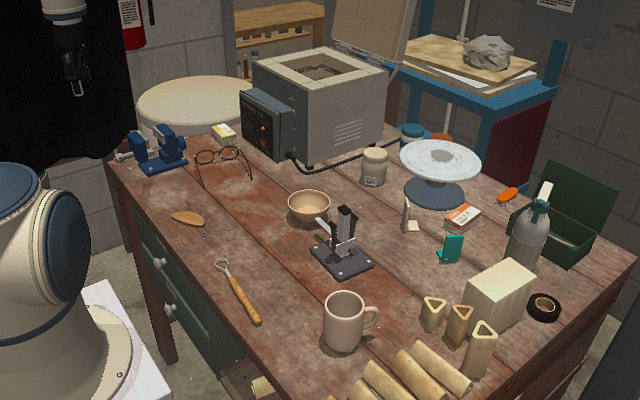

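View pics/t1.png

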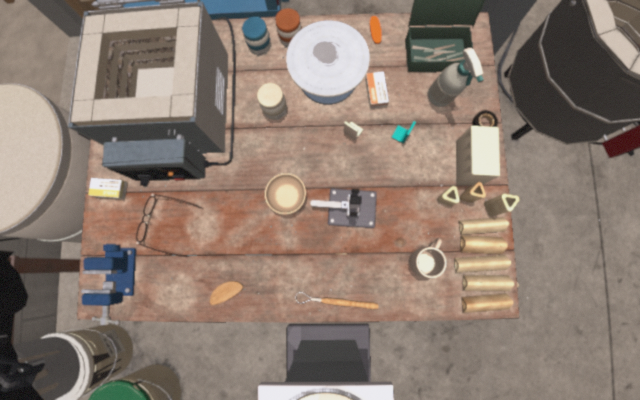

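The scene view shows the gauge at about (342,240), with the blade pointing up-left to the bowl at (308,207). The mug at (345,320) and the pale tile at (408,218) stand elsewhere. The top view agrees: bowl (286,194), blade tip about (312,204), bar about (354,205). I'll zoom in to measure.

Run:
```python
from h import *
a=cv2.imread('pics/s1.png')[175:285,280:390];b=cv2.imread('pics/t1.png')[165:240,255:395]
A=cv2.resize(a,None,fx=5,fy=5,interpolation=cv2.INTER_CUBIC);cv2.imwrite('pics/s1c.png',A)
B=cv2.resize(b,None,fx=5,fy=5,interpolation=cv2.INTER_CUBIC);cv2.imwrite('pics/t1c.png',B)
```

```text
(no output)
```

View pics/s1c.png

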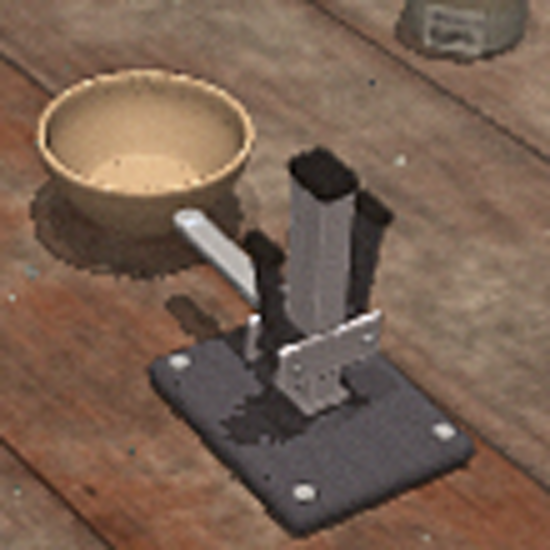

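View pics/t1c.png

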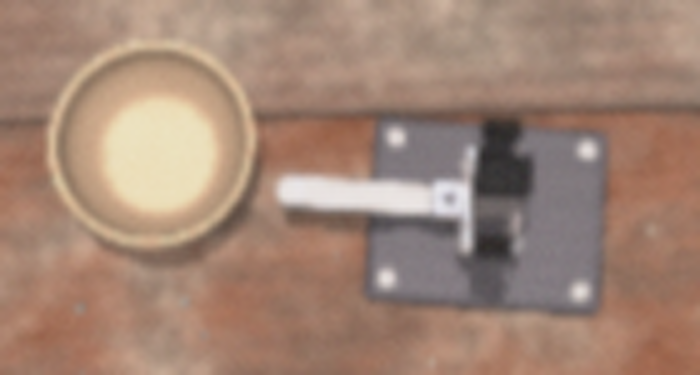

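The bowl stands in line just beyond the blade tip. The sleeve top (black cap) is at crop centre (323,173) in the scene view and (505,172) in the top view, and the foot screws are clear. I'll compute positions from these.

Run:
```python
from h import *
a=grab('scene');b=grab('top')
t=lambda u,v:(u/5+255-.4,v/5+165-.4); s=lambda u,v:(u/5+280-.4,v/5+175-.4)
P=[plane(b,*t(*p),.013) for p in [(395,137),(587,150),(580,291),(387,277)]]
print('foot c',np.mean(P,0)); 
d=(P[0]+P[3]-P[1]-P[2]);print('blade yaw',np.degrees(np.arctan2(d[1],d[0])))
d=(P[2]+P[3]-P[1]-P[0]);print('y yaw',np.degrees(np.arctan2(d[1],d[0])))
P2=[plane(a,*s(*p),.013) for p in [(179,360),(443,430),(303,492)]];print('screws scene',np.round(P2,4).tolist(),np.round(P,4).tolist())
print('top sleeve', plane(b,*t(505,172),.131),plane(a,*s(323,173),.131))
print('tip', plane(b,*t(278,192),.046),plane(a,*s(183,214),.046))
print('bowl',plane(b,*t(152,143),.046),plane(a,*s(146,133),.046))
def tri(x,y):
    o,r=x;p,q=y;A=np.eye(3)-np.outer(r,r);B=np.eye(3)-np.outer(q,q);return np.linalg.solve(A+B,A@o+B@p)
print('tri top',tri(ray(b,*t(505,172)),ray(a,*s(323,173))))
print('tri tip',tri(ray(b,*t(278,192)),ray(a,*s(183,214))))
# arms ends at ~z .112 top
print('arms',plane(b,*t(500,130),.105),plane(b,*t(493,243),.105),'scene',plane(a,*s(264,240),.11),plane(a,*s(375,205),.11))
```

```text
foot c [ 0.56923383 -0.07223355  0.013     ]
blade yaw 84.93092085944828
y yaw 175.45277106307884
screws scene [[0.5417, -0.0198, 0.013], [0.603, -0.12, 0.013], [0.5324, -0.1145, 0.013]] [[0.608, -0.028, 0.013], [0.5998, -0.122, 0.013], [0.5304, -0.1162, 0.013], [0.5388, -0.0228, 0.013]]
top sleeve [ 0.56947056 -0.07315418  0.131     ] [ 0.56917609 -0.07335842  0.131     ]
tip [0.57628347 0.0281183  0.046     ] [0.57897347 0.02759572 0.046     ]
bowl [0.60099654 0.08801493 0.046     ] [0.60297051 0.08746231 0.046     ]
tri top [ 0.56945848 -0.07313535  0.13076409]
tri tip [0.57723413 0.02739581 0.0467074 ]
arms [ 0.59271864 -0.07333474  0.105     ] [ 0.54253653 -0.06887458  0.105     ] scene [ 0.54124663 -0.07251904  0.11      ] [ 0.59171741 -0.08046402  0.11      ]
```

Both views agree. The head axis is at (0.569, −0.073), with the sleeve top triangulating to z = 0.1308 (131 mm expected). The blade yaw is about 85°. The tip is 100 mm out (95 expected), and the bowl is about 65 mm beyond it. So the piece is the bowl, which needs the 50 mm ring (head = 0.010). The tool has to turn −69°.

```bash
python3 -m jog '[[[2.5,-5.3,0,0,0,-6,0],[5,-10.6,0,0,0,-12,0],[7.5,-15.9,0,0,0,-18,0],[10,-21.2,0,0,0,-24,0],[12.5,-26.5,0,0,0,-30,0]]]'; python3 -m jog '[[[2.5,-5.3,0,0,0,-6,0],[5,-10.6,0,0,0,-12,0],[7.5,-15.9,0,0,0,-18,0],[10,-21.2,0,0,0,-24,0],[12.5,-26.5,0,0,0,-30,0]]]';  python3 -m jog '[[[2.5,-5.35,0,0,0,-4.6,0],[4.95,-10.7,0,0,0,-9.2,0],[4.95,-10.7,0,0,0,-9.2,0],[4.95,-10.7,0,0,0,-9.2,0]]]'
python3 - <<'E'
from h import *
d=grab('wrist','w1.png');s=manip.sense();print(s['t'],s['ee_pos'],np.round(s['ee_rot'],4))
for P in [(.5693,-.0732,.131),(.5693,-.0732,.102)]:print(proj(d,P))
E
```

```text
t: 0.82
ee_pos: [0.3956, 0.2969, 0.2501]
ee_rot: [[-0.562, 0.827, 0.0], [0.827, 0.562, 0.0], [-0.0, 0.0, -1.0]]
wrist_force: [1.3, 0.8, -0.6]
width: 1.0
grip_force: 0.0
t: 1.45
ee_pos: [0.5206, 0.0317, 0.25]
ee_rot: [[-0.073, 0.997, 0.0], [0.997, 0.073, 0.0], [0.0, 0.0, -1.0]]
wrist_force: [-0.0, 0.2, 0.3]
width: 0.999
grip_force: 0.0
t: 1.95
ee_pos: [0.5691, -0.0731, 0.2497]
ee_rot: [[0.084, 0.996, -0.001], [0.996, -0.084, 0.0], [0.0, -0.001, -1.0]]
wrist_force: [-0.1, 0.4, 0.2]
width: 0.999
grip_force: 0.0
2.0 [ 0.56902154 -0.07257408  0.2498181 ] [[ 8.280e-02  9.966e-01 -7.000e-04]
 [ 9.966e-01 -8.280e-02  4.000e-04]
 [ 3.000e-04 -7.000e-04 -1.000e+00]]
(np.float64(318.322249904159), np.float64(199.70340641100069))
(np.float64(318.3277507315541), np.float64(190.90974773481696))
```

View pics/w1.png

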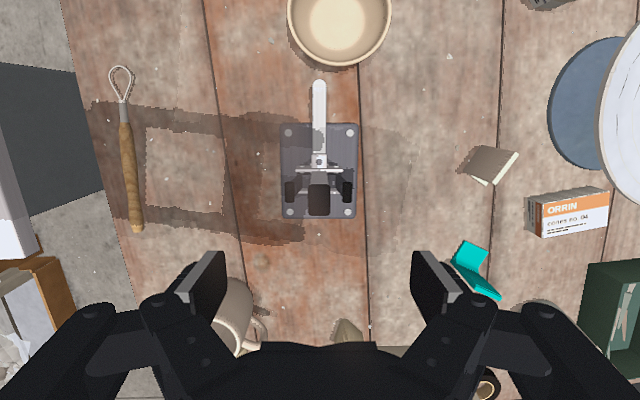

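The wrist view puts the sleeve top at (318.5,200), against a predicted (318.3,199.7). The two cam ends are at about (290,190) and (347,190), square to the fingers and between them. I'll descend, then close partway.

```bash
python3 -m jog '[[[0,0,-5,0,0,0,0],[0.03,-0.03,-10,0,0,0,0],[0.03,-0.03,-13,0,0,0,0],[0.03,-0.03,-15.2,0,0,0,0],[0.03,-0.03,-15.2,0,0,0,0]]]'; python3 -m jog '[[[0,0,0,0,0,0,0.15],[0,0,0,0,0,0,0.2],[0,0,0,0,0,0,0.25],[0,0,0,0,0,0,0.25]]]' 20
```

```text
t: 2.62
ee_pos: [0.5687, -0.0722, 0.097]
ee_rot: [[0.082, 0.997, -0.003], [0.997, -0.082, 0.001], [0.001, -0.003, -1.0]]
wrist_force: [-0.1, -0.4, -0.0]
width: 0.998
grip_force: 0.0
t: 3.12
ee_pos: [0.57, -0.0737, 0.0984]
ee_rot: [[0.084, 0.996, 0.001], [0.996, -0.084, -0.0], [-0.0, 0.001, -1.0]]
wrist_force: [-0.6, 0.0, 0.2]
width: 0.752
grip_force: 0.0
```

```bash
python3 -m jog '[[[0,0,0,0,0,0,0.28],[0,0,0,0,0,0,0.3],[0,0,0,0,0,0,0.3]]]' 20;python3 -m jog '[[[0,0,0,0,0,0,0.33],[0,0,0,0,0,0,0.36],[0,0,0,0,0,0,0.36],[0,0,0,0,0,0,0.36]]]' 20
python3 - <<'E'
from h import *
a=grab('scene');c=a['img'][150:270,280:400,::-1];cv2.imwrite('pics/s2.png',cv2.resize(c,None,fx=5,fy=5,interpolation=cv2.INTER_CUBIC))
E
```

```text
t: 3.5
ee_pos: [0.5692, -0.0736, 0.0982]
ee_rot: [[0.084, 0.996, -0.001], [0.996, -0.084, 0.0], [0.0, -0.001, -1.0]]
wrist_force: [-5.6, 0.2, 9.7]
width: 0.705
grip_force: 8.2
t: 4.0
ee_pos: [0.5706, -0.0738, 0.099]
ee_rot: [[0.084, 0.996, 0.002], [0.996, -0.084, -0.0], [-0.0, 0.002, -1.0]]
wrist_force: [-2.8, 2.4, 17.6]
width: 0.649
grip_force: 9.7
```

View pics/s2.png

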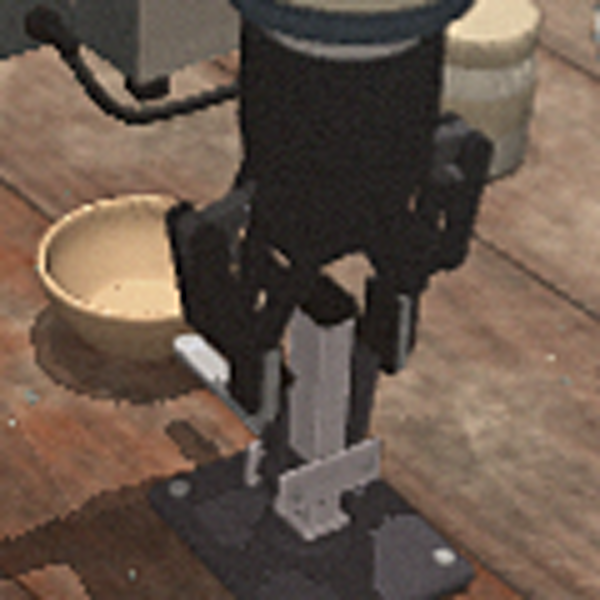

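Both pads bear on the sleeved ends. Opening is 55 mm, so the arms are around 0.18 rad and still unshut. I'll lift in small steps and watch the force, then measure head height from the plate and blade shift in the fixed views.

```bash
python3 -m jog '[[[0,0,0.2,0,0,0,0.36],[0,0,0.3,0,0,0,0.36],[0,0,0.3,0,0,0,0.36]]]' 20;python3 -m jog '[[[0,0,0.4,0,0,0,0.36],[0,0,0.8,0,0,0,0.36],[0,0,0.8,0,0,0,0.36],[0,0,0.8,0,0,0,0.36]]]' 20
cat > m.py <<'E'
from h import *
a=grab('scene')
g0=cv2.cvtColor(cv2.imread('pics/s1.png'),cv2.COLOR_BGR2GRAY).astype(np.float32)
g1=cv2.cvtColor(a['img'],cv2.COLOR_RGB2GRAY).astype(np.float32)
def shift(x0,y0,x1,y1):
    k=4;T=cv2.resize(g0[y0:y1,x0:x1],None,fx=k,fy=k,interpolation=cv2.INTER_CUBIC)
    S=cv2.resize(g1[y0-40:y1+8,x0-8:x1+8],None,fx=k,fy=k,interpolation=cv2.INTER_CUBIC)
    r=cv2.matchTemplate(S,T,cv2.TM_CCOEFF_NORMED);_,m,_,l=cv2.minMaxLoc(r)
    return l[0]/k-8,l[1]/k-40,m
A=np.array(proj(a,(.569,-.085,.045)))
for mm in(10,):print('expected px for 10mm',np.array(proj(a,(.569,-.085,.055)))-A)
print('plate',shift(335,236,357,251));print('blade',shift(314,216,324,224));print('sleeve',shift(337,220,352,241))
print(manip.sense()['ee_pos'])
cv2.imwrite('pics/m.png',cv2.resize(a['img'][190:280,290:380,::-1],None,fx=6,fy=6,interpolation=cv2.INTER_CUBIC))
E
python3 m.py
```

```text
t: 4.42
ee_pos: [0.5703, -0.0737, 0.101]
ee_rot: [[0.084, 0.996, 0.001], [0.996, -0.084, -0.0], [-0.0, 0.001, -1.0]]
wrist_force: [4.2, 0.3, -1.8]
width: 0.636
grip_force: 7.0
t: 4.92
ee_pos: [0.5702, -0.0737, 0.109]
ee_rot: [[0.084, 0.996, 0.001], [0.996, -0.084, -0.0], [-0.0, 0.001, -1.0]]
wrist_force: [6.4, 0.0, -2.5]
width: 0.644
grip_force: 5.9
expected px for 10mm [ 0.26419106 -3.78711905]
plate (0.25, -3.5, 0.7579507827758789)
blade (0.5, -3.0, 0.9082347750663757)
sleeve (0.5, -3.5, 0.7949123382568359)
[ 0.57021691 -0.07371662  0.10895446]
```

View pics/m.png

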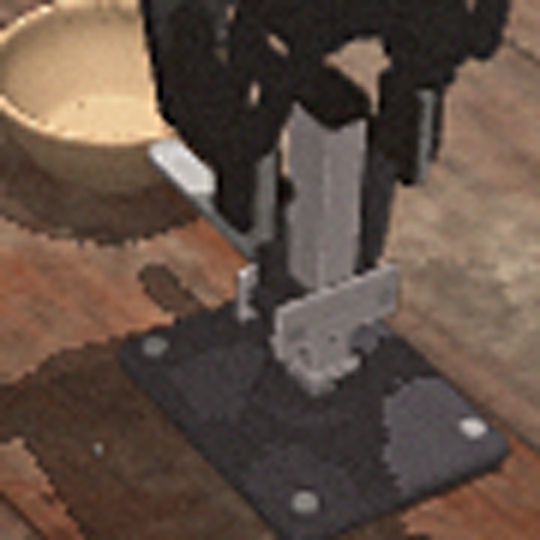

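```bash
cat > m2.py <<'E'
from h import *
g0=cv2.cvtColor(cv2.imread('pics/s1.png'),cv2.COLOR_BGR2GRAY).astype(np.float32)
fr=[grab('scene') for _ in range(5)]
g1=np.mean([cv2.cvtColor(f['img'],cv2.COLOR_RGB2GRAY).astype(np.float32) for f in fr],0).astype(np.float32)
def E(g): return cv2.Sobel(cv2.GaussianBlur(g,(0,0),.8),cv2.CV_32F,0,1)
def shift(n,P,x0,y0,x1,y1):
    k=8;up=lambda e:cv2.resize(e,None,fx=k,fy=k,interpolation=cv2.INTER_CUBIC)
    r=cv2.matchTemplate(up(E(g1)[y0-12:y1+4,x0-4:x1+4]),up(E(g0)[y0:y1,x0:x1]),cv2.TM_CCOEFF_NORMED)
    _,m,_,l=cv2.minMaxLoc(r);dy=l[1]/k-12
    s=proj(fr[0],np.array(P)+[0,0,.01])[1]-proj(fr[0],P)[1]
    print(n,round(l[0]/k-4,2),dy,'mm',round(dy/s*10,1),round(m,2))
shift('plate',(.569,-.085,.045),334,235,358,255)
shift('plateR',(.569,-.085,.045),345,234,358,248)
shift('blade',(.575,.02,.046),313,214,326,227)
shift('foot ref',(.53,-.11,.012),325,262,350,283)
s=manip.sense();print(s['t'],s['ee_pos'],s['width']*85)
E
python3 m2.py
```

```text
plate 0.25 -3.375 mm 8.9 0.81
plateR -0.75 -2.875 mm 7.6 0.81
blade 1.25 -2.875 mm 7.8 0.8
foot ref 0.12 0.0 mm -0.0 0.83
5.225 [ 0.57021541 -0.07370104  0.10892166] 54.38831651381099
```

Head is at about 8.3 mm, hanging freely (Fz −2.5 N). I'll raise it the last 1.7 mm and re-measure.

```bash
python3 -m jog '[[[0,0,0.1,0,0,0,0.36],[0,0,0.17,0,0,0,0.36],[0,0,0.17,0,0,0,0.36]]]' 20; python3 m2.py
```

```text
t: 5.6
ee_pos: [0.5702, -0.0737, 0.1106]
ee_rot: [[0.084, 0.996, 0.001], [0.996, -0.084, -0.0], [-0.0, 0.001, -1.0]]
wrist_force: [5.5, 0.7, -2.1]
width: 0.643
grip_force: 5.9
plate 0.5 -4.125 mm 10.9 0.81
plateR -0.12 -3.75 mm 9.9 0.81
blade -2.25 -7.125 mm 19.3 0.8
foot ref 0.12 0.0 mm -0.0 0.83
5.85 [ 0.57020843 -0.07370422  0.11060374] 54.514815120315326
```

About 10.2 mm, which is on the ring. Now I'll squeeze, raising slightly to offset the pads' forward swing (about 3 mm from 55 to 34 mm) and the rise of the arm tips.

```bash
python3 -m jog '[[[0,0,0.05,0,0,0,0.40],[0,0,0.1,0,0,0,0.43],[0,0,0.1,0,0,0,0.43]]]' 30; python3 m2.py; python3 -m jog '[[[0,0,0.05,0,0,0,0.46],[0,0,0.1,0,0,0,0.49],[0,0,0.1,0,0,0,0.49]]]' 30; python3 m2.py
```

```text
t: 6.22
ee_pos: [0.5695, -0.0736, 0.1115]
ee_rot: [[0.084, 0.996, -0.001], [0.996, -0.084, 0.0], [0.0, -0.001, -1.0]]
wrist_force: [0.6, 0.3, -2.4]
width: 0.571
grip_force: 9.2
plate 0.38 -3.875 mm 10.2 0.81
plateR -0.88 -3.25 mm 8.6 0.83
blade 1.75 -2.75 mm 7.5 0.79
foot ref 0.12 0.0 mm -0.0 0.83
6.475 [ 0.56956073 -0.07362707  0.11156348] 48.56709456513447
t: 6.85
ee_pos: [0.5698, -0.0736, 0.1126]
ee_rot: [[0.084, 0.996, -0.0], [0.996, -0.084, 0.0], [0.0, -0.0, -1.0]]
wrist_force: [1.6, -1.7, -6.4]
width: 0.516
grip_force: 8.8
plate 0.38 -3.75 mm 9.9 0.79
plateR -1.0 -3.125 mm 8.3 0.82
blade 1.75 -2.75 mm 7.5 0.83
foot ref 0.25 0.0 mm -0.0 0.84
7.1 [ 0.56980458 -0.07363858  0.11259661] 43.44455210332322
```

```bash
python3 -m jog '[[[0,0,0.1,0,0,0,0.49],[0,0,0.15,0,0,0,0.49],[0,0,0.15,0,0,0,0.49]]]' 30; python3 m2.py
```

```text
t: 7.48
ee_pos: [0.5697, -0.0736, 0.1141]
ee_rot: [[0.084, 0.996, -0.0], [0.996, -0.084, 0.0], [0.0, -0.0, -1.0]]
wrist_force: [1.8, -1.1, -9.3]
width: 0.508
grip_force: 7.7
plate 0.5 -4.375 mm 11.6 0.79
plateR -0.62 -3.875 mm 10.2 0.82
blade 2.12 -3.0 mm 8.1 0.8
foot ref 0.25 0.0 mm -0.0 0.84
7.725 [ 0.56974601 -0.07361367  0.11414185] 43.376835601613145
```

```bash
python3 -m jog '[[[0,0,0.03,0,0,0,0.53],[0,0,0.06,0,0,0,0.57],[0,0,0.08,0,0,0,0.6],[0,0,0.08,0,0,0,0.6]]]' 30; python3 m2.py
```

```text
t: 8.22
ee_pos: [0.5702, -0.0737, 0.1158]
ee_rot: [[0.084, 0.996, 0.001], [0.996, -0.084, -0.0], [-0.0, 0.001, -1.0]]
wrist_force: [-2.4, 0.2, 8.6]
width: 0.4
grip_force: 13.4
plate 0.38 -4.5 mm 11.9 0.77
plateR -1.0 -3.75 mm 9.9 0.8
blade 2.25 -2.875 mm 7.8 0.75
foot ref 0.25 0.0 mm -0.0 0.83
8.475 [ 0.57020427 -0.07370018  0.11578713] 34.19975978770469
```

```bash
python3 -m jog '[[[0,0,0,0,0,0,0.65],[0,0,0,0,0,0,0.7],[0,0,0,0,0,0,0.7],[0,0,0,0,0,0,0.7],[0,0,0,0,0,0,0.7]]]' 35; python3 m2.py
python3 - <<'E'
from h import *
g=np.mean([grab('scene')['img'] for _ in range(6)],0).astype(np.uint8)[:,:,::-1]
o=cv2.imread('pics/s1.png')
f=lambda i:cv2.resize(i[205:275,310:375],None,fx=6,fy=8,interpolation=cv2.INTER_CUBIC)
cv2.imwrite('pics/cmp.png',np.hstack([f(o),f(g)]))
E
```

```text
t: 9.1
ee_pos: [0.5696, -0.0736, 0.1153]
ee_rot: [[0.084, 0.997, -0.0], [0.997, -0.084, -0.0], [-0.0, -0.0, -1.0]]
wrist_force: [-4.7, 0.4, 7.2]
width: 0.365
grip_force: 34.9
plate 0.25 -4.125 mm 10.9 0.75
plateR -1.38 -3.375 mm 8.9 0.8
blade 2.0 -2.875 mm 7.8 0.8
foot ref 0.25 0.0 mm -0.0 0.83
9.35 [ 0.56964067 -0.07359524  0.11532657] 31.38610919957002
```

View pics/cmp.png

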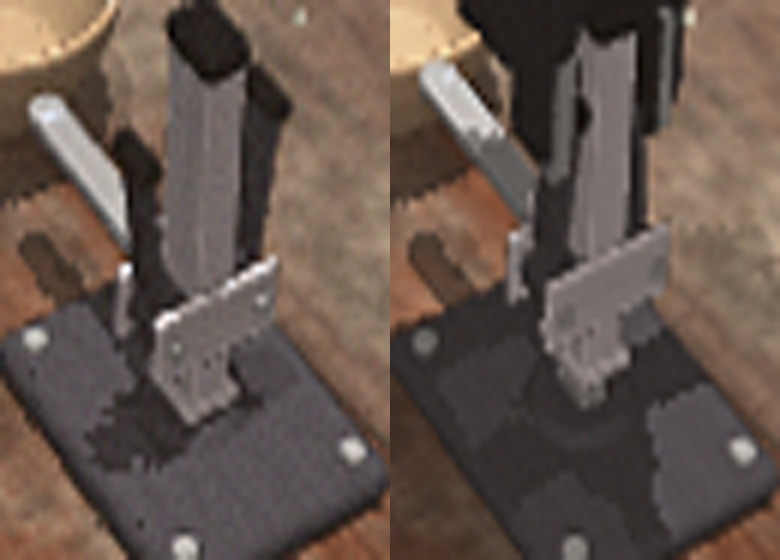

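Both arms now lie against the sleeve: 35 N grip, 31 mm reading, against 34 mm nominal less rubber squash. The plate corner rose from (276,262) to (277,228) in the crop, about 4.25 px or roughly 11 mm. I'll check that with a saturation match, which ignores lighting, and keep holding so the clamp sets.

```bash
python3 -m jog '[[[0,0,0,0,0,0,0.7],[0,0,0,0,0,0,0.7],[0,0,0,0,0,0,0.7],[0,0,0,0,0,0,0.7],[0,0,0,0,0,0,0.7]]]' 40
python3 - <<'E'
from h import *
fr=[grab('scene') for _ in range(8)]
sat=lambda i:(lambda b:(b.max(2)-b.min(2))/(b.max(2)+15))(cv2.GaussianBlur(i.astype(np.float32),(0,0),.7))
o=sat(cv2.imread('pics/s1.png')); g=sat(np.mean([f['img'][:,:,::-1] for f in fr],0))
k=8;up=lambda e:cv2.resize(e,None,fx=k,fy=k,interpolation=cv2.INTER_CUBIC)
for n,(x0,y0,x1,y1),P in [('blade tip',(312,214,322,222),(.576,.025,.046)),('blade tip+',(312,214,327,229),(.576,.02,.046)),('plate corner',(349,235,361,246),(.575,-.085,.055)),('post',(328,236,333,248),(.545,-.06,.04)),('foot',(370,250,378,270),(.6,-.12,.01))]:
    r=cv2.matchTemplate(up(g[y0-9:y1+4,x0-3:x1+3]),up(o[y0:y1,x0:x1]),cv2.TM_CCOEFF_NORMED);_,m,_,l=cv2.minMaxLoc(r)
    dy=l[1]/k-9;s=proj(fr[0],np.array(P)+[0,0,.01])[1]-proj(fr[0],P)[1];print(n,l[0]/k-3,dy,'mm',round(dy/s*10,1),round(m,2))
E
```

```text
t: 10.28
ee_pos: [0.5697, -0.0736, 0.1154]
ee_rot: [[0.084, 0.996, -0.0], [0.996, -0.084, -0.0], [-0.0, -0.0, -1.0]]
wrist_force: [-4.5, 0.4, 7.6]
width: 0.369
grip_force: 38.7
blade tip 0.125 -4.125 mm 11.2 0.99
blade tip+ 0.25 -4.25 mm 11.5 0.97
plate corner 0.0 -4.125 mm 10.8 0.97
post -1.375 1.5 mm -4.0 0.95
foot 0.0 0.0 mm -0.0 1.0
```

The high-scoring matches (0.97–0.99) put the head at 11 mm, within about 1 mm of the 50 mm ring and inside the expected creep. The opening is below the 34 mm shut width and the forces are steady, so I'm handing in.

```bash
python3 -c "
from station import close_job;print(close_job())"
```

```text
the job is handed in; nothing more can be done
None
```

The piece was the bowl, so I raised the gauge head to the 50 mm ring (measured about 11 mm of lift against the 10 mm wanted), squeezed both cam arms shut there and handed the job in with the gripper still holding at about 39 N; no verdict came back.

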